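# Clamp the printing block in the carving jig

### The arm

A 6-joint arm with a two-finger parallel gripper is mounted at the origin on the work surface. World frame = base frame: x ahead of the robot, y to its left, z up, the work surface at z = 0. Lengths are in m, angles in rad, forces in N, time in s.
With the tool pointing down it reaches from about 0.325 to 0.925 m from the base axis. Payload 3.1 kg.
Tool frame: the origin (TCP) lies midway between the tips of the shut fingers; the grasp point (between the pads) lies 19 mm behind it; z points along the fingers, y is the line along which they close (so a half turn about z gives the same grasp; the last joint's range is limited). The gripper opens to 85 mm and grips with 20 to 120 N. Pads are 22 mm wide; open, the fingers measure 114 mm over their backs; the gripper's body (76 mm by 85 mm) begins 54 mm behind the grasp point. The pads swing forward as they close: fully open they stand 13 mm farther back than shut.
Start: joints at [-1.351, 0.217, 1.613, -0, 1.311, -0.112], TCP at [0.204, -0.591, 0.231] pointing down, gripper open.
Joint ranges: [-2.75, 2.75], [-0.78, 2.1], [0.31, 2.55], [-1.13, 4.27], [0.13, 2.63], [-2.58, 2.58]. Speed limits (rad/s): [2.79, 2.79, 3.14, 3.14, 3.14, 3.14].

### API

Orientations are given as a unit quaternion [x, y, z, w].
In Python, from cell import env gives the robot as it stands. The module is installed in compiled form; this text tells all that it offers.
- The arm moves only by the shell command python3 -m pendant 'ROWS' [FORCE]. ROWS is JSON, one flat list of numbers, 7 for each row, row after row: the shift along the world's x, y, z as a fraction of full scale, then the turn, a rotation vector about the world's x, y, z as a fraction of full scale, then the gripper's target within -1 to 1 (shut at 1, half-way at 0, fully open at -1). In form: [tx, ty, tz, rx, ry, rz, claw, tx, ty, tz, rx, ry, rz, claw, ...]. A call has 1 to 5 rows; each row shifts and turns the commanded pose from where the row before left it; what a row does not reach is not made up. Full scale, the value 1, is 0.25 m for a shift and 360 degrees for a turn. A row lasts 1/8 s, in which the tool goes at most 62.5 mm and 10.7 degrees, less where a joint would pass 70% of its speed; a pose out of reach is approached as far as the arm can. A call with a number of a shift or a turn outside -1 to 1 is refused whole. A call with a gripper value outside its range is refused whole. The fingers move at their own pace and stop on an object; FORCE is the grip in N (left out, the last holds). Time passes only in rows, so rows that do not move let the fingers close. It gives the time, the measured TCP pose, the force, the opening and the grip force at its end, in the units of the state.
- env.state(): the state, without advancing time (a new reading comes with each control period).
- env.read_camera(name): name is "side" or "top" or "wrist"; returns a dict with "img" (480x640x3 uint8, blue, green, red), "fx", "fy", "cx", "cy" (pixels), "T" (4x4, takes a point from camera to world coordinates). Camera axes: x right, y up, looking along -z (the intrinsics and any distortion apply to the point x, -y, -z); pixel columns grow to the right and rows downward; lengths in m; the calibration is good to about 2 mm. A picture is of the moment at which its call begins. There is no depth.
- env.job_done(): hands the job in; it is judged then, once.
The state is a dict: "time_s": time; "joints": joint angles; "dq": joint speeds; "tau": joint torques, N m; "position": TCP position; "orientation": TCP orientation; "force": force on the tool from outside, world axes, zero at the start; "moment": the same for the moment, N m; "gripper_width": finger opening in m; "gripper_force": force on a finger pad.
Only numpy, scipy, OpenCV 4.12 (cv2) and the standard library are available. Lean on these libraries where they do the work, as an engineer would, in place of code of your own. Each camera call takes 0.05 s, during which the arm holds its last target. There are 200 camera calls.

### The job

Clamp the carved printing block in the plywood jig so that it sits tight and square against the fence. Slip the hollow steel bar over the clamp's short stiff lever until it meets the collar, and with it swing the lever past its dead point until it rests on its stop and stays there by itself; feel your way and never force the bar or lean on the stop. Then draw the bar off without tripping the clamp, lay it flat on the bare table clear of the jig, touch lever and jig only through the bar, and leave the other things where they are.

Things in the scene. Friction and masses are not known exactly. Their poses are not given: they have to be found in the camera images.
- bar_mid (a point): Centre of the extension bar: loose straight length of steel box section, 25 x 25 mm outside, 200 mm long, 3 mm wall, open at both ends (bore 19 x 19 mm), 0.4 kg, lying on the table to the left or right of the jig's front. x runs along its length; both ends are alike. At the start this point is 12.5 mm above the table.
- lever_pivot (a point): Point on the vertical pivot axis of the clamp's steel lever, at the mid-height of its tang (62 mm above the table). x points outward along the tang, z up. From here along x: collar (34 mm wide, 22 mm high) whose outer face is at 40 mm, then a bare square tang 16 mm wide, 14 mm high to 87 mm, stepped to 11 x 9 mm up to its tip at 95 mm. Seated on the collar, the bar's centre is at x = 140 mm.
- lever_tip (a point): Tip of the tang, 95 mm from the pivot, axes as lever_pivot's; it points to the robot's side. Closing turns it clockwise seen from above: free, then up to 1.2 N m (11 N at the bar's middle), none at the dead point, then it pulls itself 0.075 rad on to a rigid stop. It is put on its splines differently each time: from start to stop is 0.77 to 1.33 rad, to be felt. Let go early, it springs open.
- block_mid (a point): Centre of the wooden printing block, 110 (x) x 100 (y) x 23 mm, 0.22 kg, lying loose flat on the jig's board between the clamp's rubber-faced jaw and the fence, 0.5 to 3 mm short of the fence; axes as the jig's. The jaw (60 mm wide) pushes it along the jig's y as the lever closes.
- fence: Dark wooden side fence of the jig, 160 (x) x 30 (y) x 30 mm; origin at the foot of the middle of the face that looks to the block, 18 mm above the table; axes as the jig's. Block home: block_mid is at y = -50 mm from here.
- jig: Carving jig screwed to the table: plywood board 220 (x) x 360 (y) x 18 mm with fence, low end stop and push-pull toggle clamp (lever, link, plunger, sprung jaw). Origin: centre of the board's underside; lever pivot at x -10, y -130 mm; fence at the +y end; nothing higher than 75 mm. 14 N pressed at the seated bar's middle, as when leaning on the stop, overstrains the clamp (45 N of contact in all).
- stick: Solid square wooden stick, 25 x 25 x 200 mm, looks like the bar but of wood and not hollow; lies on the side where the bar does not. Origin: centre of the underside, x along it. Leave it.
- tape: Roll of paper tape lying flat, 92 mm across, 19 mm high, origin centre of underside. Leave it.
- roller: Ink roller with wooden handle, 195 mm long, 32 mm high, lying to the left of the jig; origin on the table below its middle, x along the handle to the roll. Leave it.
- gouge: Small carving gouge with dark wooden handle, 140 mm long, 26 mm high, lying in front of the jig; origin on the table below its middle. Leave it.
- amber: Amber glass bottle, 48 mm across, 85 mm high, origin centre of underside. Leave it.
- pot_a: Paint pot, 68 mm across, 95 mm high, behind on the left; origin centre of underside. Leave it.
- pot_b: Paint pot, 68 mm across, 95 mm high, on the right; origin centre of underside. Leave it.
- tub: Tub with white lid, 80 mm across, 90 mm high, on the right; origin centre of underside. Leave it.
- bar: The extension bar itself (see bar_mid); origin in the middle of its underside, x along it.
- block: The printing block itself (see block_mid); origin in the middle of its underside.
There are look-alikes about, which are no part of the job. There is more than one size of the bar; the job needs the middle-sized.

How it is judged:
On the way, in this order (a step that is already met when the one before it is completed fails the run):
1. the bar is slipped fully over the open lever, its end within 7 mm of the collar (x of bar_mid in the frame of lever_pivot between 0.13 and 0.147 m and y of bar_mid in the frame of lever_pivot between -0.02 and 0.02 m and z of bar_mid in the frame of lever_pivot between -0.015 and 0.015 m and angle between the x axis of bar_mid and the x axis of lever_pivot, either way round below 0.15 rad), for 0.2 s.
2. with the bar on the lever, the block is driven home and gripped against the fence (over 70 N) (x of bar_mid in the frame of lever_pivot between 0.13 and 0.155 m and y of bar_mid in the frame of lever_pivot between -0.02 and 0.02 m and z of bar_mid in the frame of lever_pivot between -0.015 and 0.015 m and angle between the x axis of bar_mid and the x axis of lever_pivot, either way round below 0.15 rad and y of block_mid in the frame of fence between -0.0525 and -0.047 m and angle between the x axis of block_mid and the x axis of jig, either way round below 0.03 rad and height (world z) of block_mid between 0.027 and 0.033 m and contact force between block and fence above 70 N), for 0.2 s.
At the end, for the whole second after the job is handed in: the clamp stays shut by itself, pressing the block on the fence with over 70 N; the block is flat and square (0.03 rad) on the board within 3 mm of tight against the fence; the bar lies off the lever, at rest flat on the table (centre below 16 mm), its centre more than 60 mm from the lever's tip (contact force between block and fence above 70 N and y of block_mid in the frame of fence between -0.0525 and -0.047 m and angle between the x axis of block_mid and the x axis of jig, either way round below 0.03 rad and height (world z) of block_mid between 0.027 and 0.033 m and height (world z) of bar_mid below 0.016 m and horizontal distance between bar_mid and lever_tip above 0.06 m and linear speed of each of bar, block below 0.02 m/s); the robot touches nothing.
It fails at once if the bar is forced: more than 45 N of contact between bar and jig, clamp included (contact force between bar and jig above 45 N).
It fails at once if the gripper or arm presses on the jig or its lever itself (over 5 N) (contact force between any of the fingers, the arm and jig above 5 N).
It fails at once if the gripper or arm pushes the block (over 3 N) (contact force between any of the fingers, the arm and block above 3 N).
It fails at once if another thing on the table is shifted by more than 20 mm (distance of any of stick, tape, roller, gouge, amber, pot_a, pot_b, tub from where it was at the start of the episode above 0.02 m).
It also fails if it takes over 72 s, if anything falls off the work surface, if the arm or the gripper's body presses on something with over 40 N, if the wrist force passes 120 N, or if a joint passes its speed limit or range.

## Working session

There is one attempt and no reset: what is moved stays moved. The work goes in short steps, Python scripts to look and compute and a shell command to move; the robot and the scene stay as the last step left them, time stands still between calls to the robot, and variables do not carry over. Pictures are saved under pics/ and viewed, at most 10 in all, crops included, and the job is handed in when it is done.

```bash
mkdir -p pics && python3 - <<'E'
from cell import env
import cv2
for n in ("top","side"):
    c=env.read_camera(n); cv2.imwrite(f"pics/{n}0.png",c["img"]); print(n,c["fx"],c["fy"],c["cx"],c["cy"],c["T"],[k for k in c])
print(env.state())
E
```

```text
top 553.2919238352139 553.2919238352139 318.7722897497909 243.90300274079874 [[-0.02385343  0.98025381 -0.19629947  0.22414875]
 [-0.99944121 -0.0279817  -0.01828364 -0.03675135]
 [-0.02341541  0.19575365  0.98037351  1.39752554]
 [ 0.          0.          0.          1.        ]] ['img', 'fx', 'fy', 'cx', 'cy', 'T']
side 542.5063154618582 542.5063154618582 320.7961144292509 235.72516212842024 [[-0.99897509  0.02628596 -0.03684844  0.39940135]
 [-0.04515556 -0.52264434  0.85135414  1.43082172]
 [ 0.00312003  0.85214549  0.52329564  0.95331315]
 [ 0.          0.          0.          1.        ]] ['img', 'fx', 'fy', 'cx', 'cy', 'T']
{'time_s': 0.1, 'joints': array([-1.35118745e+00,  2.17670543e-01,  1.61479211e+00, -3.60802892e-05,
        1.31131266e+00, -1.12212792e-01]), 'dq': array([-0.00077711, -0.00013626, -0.0042313 ,  0.00127795,  0.00068847,
       -0.00036318]), 'tau': array([-5.29533336e-04, -3.98075831e+01, -3.04969525e+01, -1.95848584e-04,
        4.20319484e-03, -9.80695887e-06]), 'position': array([ 0.20344377, -0.59017427,  0.2300943 ]), 'orientation': array([ 9.86266985e-01,  1.65155211e-01, -7.59801222e-05, -1.08882098e-03]), 'force': array([-0.52851066, -1.29656387, -0.12541598]), 'moment': array([ 0.06750452,  0.02311424, -0.00322405]), 'gripper_force': 0.0, 'gripper_width': 0.0854060603541604}
```

View pics/top0.png

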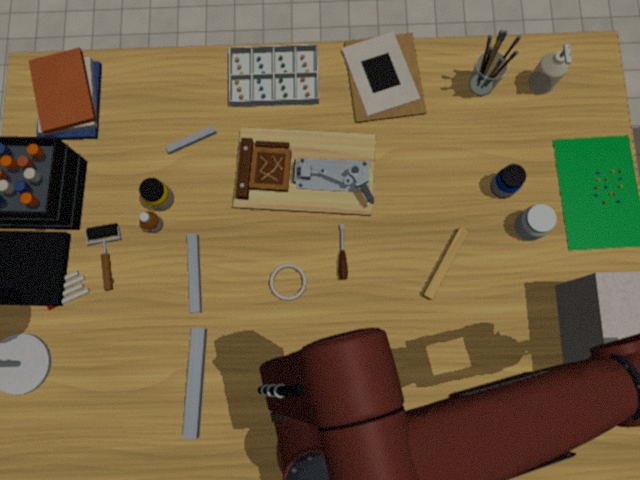

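View pics/side0.png

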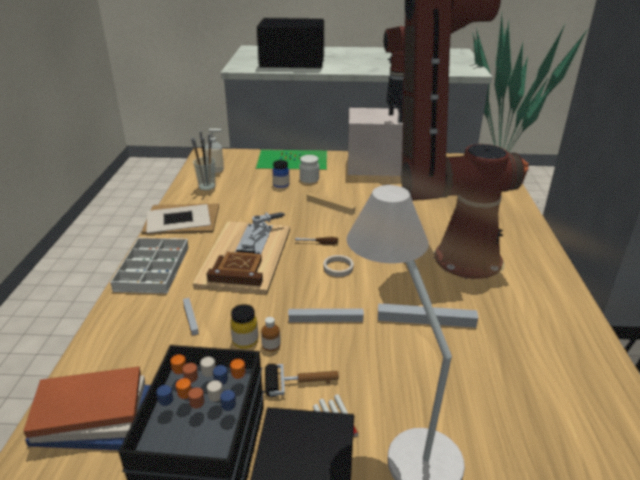

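Top view: what could be taken for the bar is the short grey bar (191,139), the mid grey bar (194,273), the long grey bar (195,382) and the wooden stick (446,263). By length (78 px × 2.5 mm ≈ 200 mm) I choose (194,273). The lever runs from its pivot near (355,172) to its tip near (372,200), and the gouge lies at (343,250).

```bash
cat > h.py <<'E'
from cell import env
import cv2, numpy as np
def cam(n):
    return env.read_camera(n)
def ray(c,u,v):
    d=np.array([(u-c["cx"])/c["fx"],-(v-c["cy"])/c["fy"],-1.]); T=np.array(c["T"])
    return T[:3,3],T[:3,:3]@d
def onp(c,u,v,z):
    o,d=ray(c,u,v); return o+d*(z-o[2])/d[2]
def proj(c,p):
    T=np.array(c["T"]); q=T[:3,:3].T@(np.array(p)-T[:3,3]); return c["cx"]+c["fx"]*q[0]/-q[2], c["cy"]+c["fy"]*q[1]/q[2]
def tri(c1,p1,c2,p2):
    o1,d1=ray(c1,*p1);o2,d2=ray(c2,*p2)
    s=np.linalg.lstsq(np.c_[d1,-d2],o2-o1,rcond=None)[0]
    a,b=o1+d1*s[0],o2+d2*s[1]; return (a+b)/2,np.linalg.norm(a-b)
E
python3 - <<'E'
from h import *
c=cam("top"); im=c["img"]; hsv=cv2.cvtColor(im,cv2.COLOR_BGR2HSV)
m=((hsv[...,1]<70)&(hsv[...,2]>70)).astype(np.uint8)
m[:110]=0;m[450:]=0;m[:,:140]=0;m[:,400:]=0
cs,_=cv2.findContours(m,0,2)
for k in cs:
    if cv2.contourArea(k)<100: continue
    r=cv2.minAreaRect(k); b=cv2.boxPoints(r)
    print(np.round(r[0],1),np.round(r[1],1),r[2],[np.round(onp(c,*p,0.025)[:2],4).tolist() for p in b])
cv2.imwrite("pics/crop1.png",cv2.resize(im[115:315,150:400],None,fx=2.9,fy=2.9,interpolation=cv2.INTER_CUBIC))
E
```

```text
[194.2 383.1] [ 16.4 111.9] 4.289153099060059 [[0.037, 0.3255], [0.2995, 0.3113], [0.2955, 0.2707], [0.0335, 0.2865]]
[288.  281.5] [35. 36.] 90.0 [[0.4509, 0.1128], [0.4484, 0.0222], [0.3604, 0.0239], [0.3628, 0.1134]]
[193.6 272.6] [79.1 12.1] 87.75425720214844 [[0.5361, 0.3273], [0.5365, 0.2962], [0.3352, 0.2847], [0.3348, 0.3149]]
[334.1 177.9] [81.3 39.5] 4.763641834259033 [[0.6315, 0.0548], [0.7383, 0.0447], [0.7129, -0.1659], [0.6071, -0.1529]]
[190.8 139.1] [ 8.3 52.5] 65.69544982910156 [[0.7737, 0.3882], [0.8303, 0.2621], [0.8086, 0.2528], [0.7524, 0.3785]]
```

View pics/crop1.png

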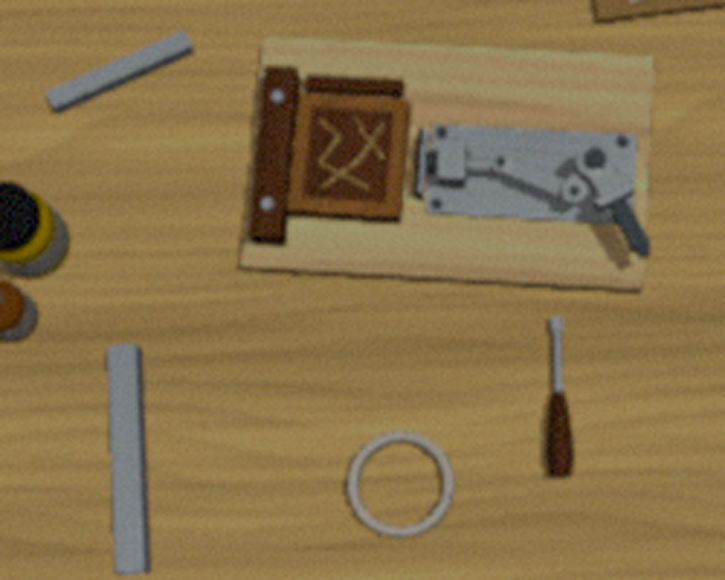

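The crop confirms that the middle bar is plain grey steel, about 200 mm long, with its ends near crop (125,345) and (132,572). The lever's bolt is at crop (597,158) and the tang tip near (640,252).

```bash
python3 - <<'E'
from h import *
c=cam("top")
f=lambda x,y:(150+x/2.9-.3,115+y/2.9-.3)
P=[f(265,38),f(652,57),f(640,290),f(240,267)]
W=np.array([onp(c,*p,0.018) for p in P]);print(W.round(4))
y=(W[0]-W[1]+W[3]-W[2]);y/=np.linalg.norm(y); x=np.array([y[1],-y[0],0]); o=W.mean(0)
print("yaw",np.arctan2(x[1],x[0]),"jig o",o,"pivot pred",o-0.01*x-0.13*y)
for n,p,z in(("bolt",(597,158),.07),("tip",(640,252),.062),("gouge",(555,320),.01),("gouge2",(558,475),.01)): print(n,onp(c,*f(*p),z).round(4))
E
```

```text
[[ 0.8216  0.1884  0.018 ]
 [ 0.7911 -0.1653  0.018 ]
 [ 0.5729 -0.1452  0.018 ]
 [ 0.6047  0.21    0.018 ]]
yaw -0.08748267438309942 jig o [0.69758357 0.02195438 0.018     ] pivot pred [ 0.67626357 -0.10667477  0.018     ]
bolt [ 0.6786 -0.1089  0.07  ]
tip [ 0.5955 -0.1432  0.062 ]
gouge [ 0.5498 -0.0694  0.01  ]
gouge2 [ 0.4113 -0.0677  0.01  ]
```

```bash
python3 -m pendant '[0.12,0.224,0,0,0,0.0285,-1,0.12,0.224,0,0,0,0.0285,-1,0.12,0.224,0,0,0,0.0285,-1,0.12,0.224,0,0,0,0.0285,-1,0.12,0.224,0,0,0,0.0285,-1]' 60 && python3 -m pendant '[0.03,0.224,0,0,0,0.0285,-1,0.03,0.224,0,0,0,0.0285,-1,0.03,0.224,0,0,0,0.0285,-1,0.03,0.224,0,0,0,0.0285,-1,0.03,0.224,0,0,0,0.0285,-1]' && python3 -m pendant '[0.03,0.224,0,0,0,0.0285,-1,0.03,0.224,0,0,0,0.0285,-1,0.03,0.224,0,0,0,0.0285,-1,0.03,0.224,0,0,0,0.0285,-1,0.03,0.224,0,0,0,0.0285,-1]' && python3 -m pendant '[0.03,0.224,0,0,0,0.0285,-1,0,0,0,0,0,0,-1,0,0,0,0,0,0,-1]'
cat >> h.py <<'E'
from scipy.spatial.transform import Rotation as R
def st():
    s=env.state(); m=R.from_quat(s["orientation"]).as_matrix()
    print("t %.2f pos %s yaw %.4f z %s F %s M %s w %.4f gf %.1f q1 %.2f q6 %.2f"%(s["time_s"],np.round(s["position"],4),np.arctan2(m[1,0],m[0,0]),np.round(m[:,2],3),np.round(s["force"],1),np.round(s["moment"],2),s["gripper_width"],s["gripper_force"],s["joints"][0],s["joints"][5])); return s
E
python3 - <<'E'
from h import *
st(); c=cam("wrist"); cv2.imwrite("pics/w1.png",c["img"]); print(c["T"],c["fx"])
E
```

```text
time_s: 0.82
position: [0.3518, -0.3136, 0.2313]
orientation: [0.816, 0.578, 0.0, 0.0]
force: [1.3, -0.5, -0.4]
gripper_width: 0.0853
gripper_force: 0.0
time_s: 1.45
position: [0.3886, -0.0337, 0.2314]
orientation: [0.485, 0.874, 0.0, 0.001]
force: [1.2, -0.3, -0.5]
gripper_width: 0.0853
gripper_force: 0.0
time_s: 2.08
position: [0.426, 0.2465, 0.2314]
orientation: [0.059, 0.998, -0.0, 0.0]
force: [0.0, -0.5, 0.4]
gripper_width: 0.0852
gripper_force: 0.0
time_s: 2.45
position: [0.4332, 0.3002, 0.2308]
orientation: [-0.028, 1.0, -0.001, -0.001]
force: [0.3, -0.6, -0.1]
gripper_width: 0.0854
gripper_force: 0.0
t 2.45 pos [0.4332 0.3002 0.2308] yaw -3.0864 z [-0.001 -0.001 -1.   ] F [ 0.3 -0.6 -0.1] M [-0.   -0.02 -0.04] w 0.0854 gf 0.0 q1 0.47 q6 -1.15
[[-5.57200214e-02 -9.43517792e-01 -3.26602903e-01  3.48287574e-01]
 [ 9.98445945e-01 -5.29779606e-02 -1.72925011e-02  2.95201085e-01]
 [-9.86973263e-04 -3.27058882e-01  9.45003446e-01  3.73251515e-01]
 [ 0.00000000e+00  0.00000000e+00  0.00000000e+00  1.00000000e+00]] 330.39765347377596
```

View pics/w1.png

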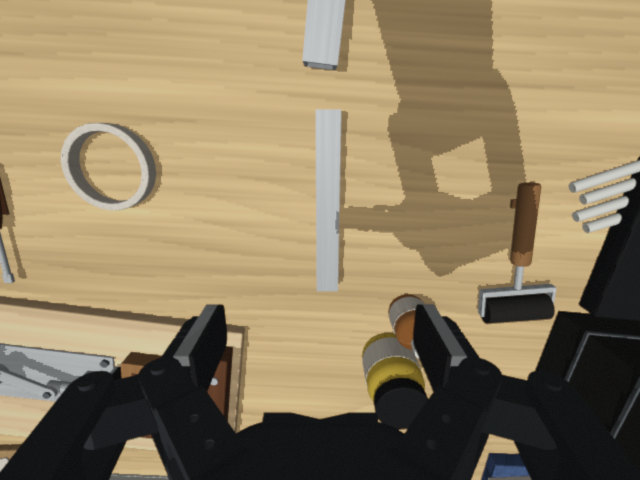

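Wrist view: the bar runs from (328,110) to (328,290). The bottle and yellow pot stand beyond its far end, well clear of the fingers.

```bash
python3 - <<'E'
from h import *
c=cam("wrist"); im=c["img"]; hsv=cv2.cvtColor(im,cv2.COLOR_BGR2HSV)
m=((hsv[...,1]<60)&(hsv[...,2]>120)).astype(np.uint8); m[:90]=0;m[300:]=0;m[:,:290]=0;m[:,370:]=0
k=max(cv2.findContours(m,0,2)[0],key=cv2.contourArea)
b=cv2.boxPoints(cv2.minAreaRect(k)); W=np.array([onp(c,*p,.025) for p in b]);print(b.round(1),W.round(4),W.mean(0))
ctr=k.reshape(-1,2); w=np.array([onp(c,*p,.025)[:2] for p in ctr]); l=cv2.fitLine(w.astype(np.float32),2,0,.01,.01).ravel(); print(l,np.arctan2(l[1],l[0]))
E
```

```text
[[316. 109.]
 [341. 109.]
 [341. 290.]
 [316. 290.]] [[0.3348 0.2901 0.025 ]
 [0.3335 0.3146 0.025 ]
 [0.532  0.3297 0.025 ]
 [0.5336 0.3002 0.025 ]] [0.43346987 0.30863113 0.025     ]
[0.9995562  0.0297908  0.43021935 0.31252927] 0.029795203
```

```bash
python3 -m pendant '[0,0.032,-0.22,0,0,0,-1,0,0,-0.22,0,0,0,-1,0,0,-0.22,0,0,0,-1,0,0,-0.15,0,0,0,-1,0,0,-0.09,0,0,0,-1]' 60 && python3 -m pendant '[0,0,-0.01,0,0,0,-1,0,0,0,0,0,0,0.5,0,0,0,0,0,0,1,0,0,0,0,0,0,1,0,0,0,0,0,0,1]' 60; python3 -c "
from h import *
st()"
```

```text
time_s: 3.18
position: [0.4324, 0.3062, 0.0042]
orientation: [-0.026, 1.0, -0.001, -0.002]
force: [0.4, -0.6, 1.4]
gripper_width: 0.0855
gripper_force: 0.0
time_s: 3.8
position: [0.4348, 0.3091, 0.0051]
orientation: [-0.028, 1.0, 0.001, 0.001]
force: [-0.6, -0.0, 5.9]
gripper_width: 0.0233
gripper_force: 60.8
t 3.80 pos [0.4348 0.3091 0.0051] yaw -3.0860 z [ 0.002  0.001 -1.   ] F [-0.6 -0.   5.9] M [-0.1   0.01 -0.01] w 0.0233 gf 60.8 q1 0.49 q6 -1.14
```

```bash
python3 -m pendant '[0,0,0.1,0,0,0,1,0,0,0.2,0,0,0,1,0,0,0.2,0,0,0,1,0,-0.1,0,0,0,0,1,0,-0.2,0,0,0,0.006,1]' 60 && python3 -m pendant '[0,-0.2,0,0,0,0.006,1,0,-0.2,0,0,0,0.006,1,0.02,-0.2,0,0,0,0.006,1,0.02,-0.2,0,0,0,0.006,1,0.02,-0.2,0,0,0,0.006,1]' && python3 -m pendant '[0.02,-0.2,0,0,0,0.006,1,0,-0.2,0,0,0,0.006,1,0,-0.2,0,0,0,0.006,1,0,-0.16,0,0,0,0.0025,1,0,0,0,0,0,0,1]'; python3 -c "
from h import *
st(); c=cam('wrist'); cv2.imwrite('pics/w2.png',c['img']); c=cam('side'); cv2.imwrite('pics/s2.png',c['img'])"
```

```text
time_s: 4.42
position: [0.434, 0.234, 0.1297]
orientation: [-0.049, 0.999, 0.0, 0.001]
force: [0.7, -0.1, -3.2]
gripper_width: 0.0239
gripper_force: 59.7
time_s: 5.05
position: [0.4477, -0.0177, 0.1282]
orientation: [-0.141, 0.99, 0.0, -0.0]
force: [0.6, -0.2, -2.9]
gripper_width: 0.0235
gripper_force: 59.8
time_s: 5.68
position: [0.4533, -0.2088, 0.1285]
orientation: [-0.202, 0.979, -0.0, -0.0]
force: [-0.6, 1.3, -3.7]
gripper_width: 0.0237
gripper_force: 60.0
t 5.67 pos [ 0.4533 -0.2088  0.1285] yaw -2.7351 z [-0. -0. -1.] F [-0.6  1.3 -3.7] M [0.06 0.03 0.02] w 0.0237 gf 60.0 q1 -0.57 q6 -2.55
```

View pics/w2.png

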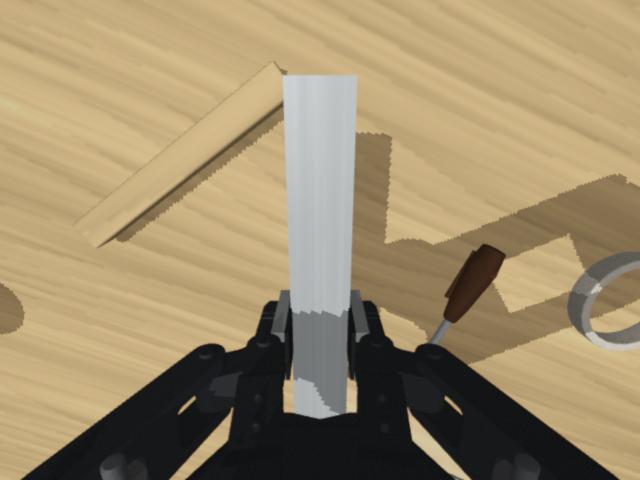

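The wrist view looks along the bar away from the jig, with the stick at (180,150) and the gouge at (470,285), so the lever is hidden behind the gripper. I'll check whether the top camera sees the bar and the lever together.

```bash
python3 -c "
from h import *
c=cam('top'); im=c['img']; a=cv2.resize(im[140:290,300:460],None,fx=3.6,fy=3.6,interpolation=cv2.INTER_CUBIC)
b=cv2.resize(cv2.imread('pics/s2.png')[195:265,220:280],None,fx=3.6,fy=3.6,interpolation=cv2.INTER_CUBIC)
o=np.zeros((540,795,3),np.uint8);o[:,:576]=a;o[:b.shape[0],578:578+b.shape[1]]=b[:,:216]
cv2.imwrite('pics/t2.png',o)"
```

```text
(no output)
```

View pics/t2.png

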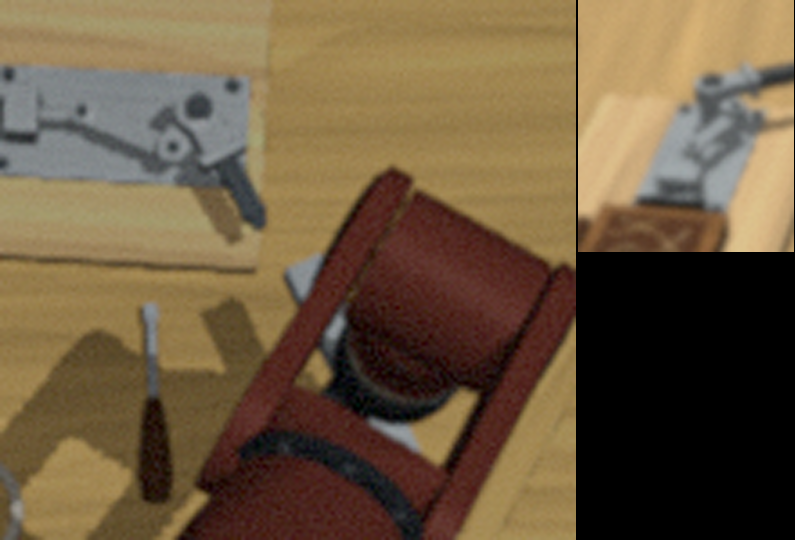

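Top crop: the tang runs from the collar at (220,165) to its tip at (258,222), and the bar's end shows at (300,270) beside the arm, which will hide the fit. I'll set the bar down here, turn the gripper half round and re-grip, so the wrist camera faces the lever.

```bash
python3 -c "
from h import *
s=st();c=cam('wrist')
for p in ((280,66),(82,228),(500,250),(435,345),(310,75),(355,75)): print(p,onp(c,*p,.025).round(3),onp(c,*p,.1484).round(3))
t=cam('top')
f=lambda x,y:(300+x/3.6-.36,140+y/3.6-.36)
for n,p,z in (('bolt',(199,105),.075),('tip',(258,222),.062),('tipl',(247,228),.062),('tipr',(266,218),.062),('col',(222,168),.062)): print(n,onp(t,*f(*p),z).round(4))
"
```

```text
t 5.83 pos [ 0.4528 -0.2053  0.1279] yaw -2.7312 z [-0.002  0.002 -1.   ] F [-0.4  1.8 -2.8] M [-0.    0.   -0.05] w 0.0234 gf 60.0 q1 -0.57 q6 -2.55
(280, 66) [ 0.352 -0.278  0.025] [ 0.363 -0.259  0.148]
(82, 228) [ 0.518 -0.378  0.025] [ 0.446 -0.308  0.148]
(500, 250) [ 0.404 -0.07   0.025] [ 0.39  -0.155  0.148]
(435, 345) [ 0.504 -0.072  0.025] [ 0.439 -0.156  0.148]
(310, 75) [ 0.349 -0.258  0.025] [ 0.362 -0.249  0.148]
(355, 75) [ 0.337 -0.23   0.025] [ 0.356 -0.235  0.148]
bolt [ 0.6779 -0.1071  0.075 ]
tip [ 0.5962 -0.1455  0.062 ]
tipl [ 0.5921 -0.1377  0.062 ]
tipr [ 0.5989 -0.1511  0.062 ]
col [ 0.6359 -0.1221  0.062 ]
```

```bash
python3 -m pendant '[0,0.12,-0.2,0,0,0,1,0,0,-0.2,0,0,0,1,0,0,-0.06,0,0,0,1,0,0,-0.02,0,0,0,1,0,0,-0.006,0,0,0,1]' 60 && python3 -m pendant '[0,0,0,0,0,0,-1,0,0,0,0,0,0,-1,0,0,0,0,0,0,-1,0,0,0.2,0,0,0,-1,0,0,0.2,0,0,-0.0294,-1]' && python3 -m pendant '[0,0,0,0,0,-0.0294,-1,0,0,0,0,0,-0.0294,-1,0,0,0,0,0,-0.0294,-1,0,0,0,0,0,-0.0294,-1,0,0,0,0,0,-0.0294,-1]'&& python3 -m pendant '[0,0,0,0,0,-0.0294,-1,0,0,0,0,0,-0.0294,-1,0,0,0,0,0,-0.0294,-1,0,0,0,0,0,-0.0294,-1,0,0,0,0,0,-0.0294,-1]'&& python3 -m pendant '[0,0,0,0,0,-0.0294,-1,0,0,0,0,0,-0.0294,-1,0,0,0,0,0,-0.0294,-1,0,0,0,0,0,-0.0294,-1,0,0,0,0,0,-0.0294,-1]'; python3 -c "
from h import *
st()"
```

```text
time_s: 6.55
position: [0.4554, -0.1774, 0.0088]
orientation: [-0.204, 0.979, -0.001, 0.001]
force: [-0.1, 0.1, -3.4]
gripper_width: 0.0236
gripper_force: 60.0
time_s: 7.18
position: [0.453, -0.1762, 0.108]
orientation: [-0.11, 0.994, 0.0, -0.001]
force: [0.9, -0.9, -0.9]
gripper_width: 0.0853
gripper_force: 0.0
time_s: 7.8
position: [0.4538, -0.1766, 0.1077]
orientation: [0.345, 0.939, -0.0, 0.0]
force: [0.9, 0.4, -0.3]
gripper_width: 0.0854
gripper_force: 0.0
time_s: 8.43
position: [0.4538, -0.1766, 0.1076]
orientation: [0.727, 0.687, 0.0, 0.0]
force: [0.0, -1.1, -0.3]
gripper_width: 0.0856
gripper_force: 0.0
time_s: 9.05
position: [0.4538, -0.1766, 0.1077]
orientation: [0.957, 0.291, 0.0, 0.0]
force: [0.4, -0.3, 0.4]
gripper_width: 0.0855
gripper_force: 0.0
t 9.05 pos [ 0.4538 -0.1766  0.1077] yaw 0.5901 z [ 0.001 -0.    -1.   ] F [ 0.4 -0.3  0.4] M [ 0.04 -0.03 -0.  ] w 0.0855 gf 0.0 q1 -0.52 q6 0.47
```

```bash
python3 -m pendant '[0,0,0,0,0,-0.0286,-1,0,0,-0.2,0,0,0,-1,0,0,-0.15,0,0,0,-1,0,0,-0.06,0,0,0,-1,0,0,-0.002,0,0,0,-1]' 60 && python3 -m pendant '[0,0,0,0,0,0,1,0,0,0,0,0,0,1,0,0,0,0,0,0,1,0,0,0,0,0,0,1]'; python3 -c "
from h import *
st()"; python3 -m pendant '[0,0,0.08,0,0,0,1,0,0,0.16,0,0,0,1,0,0,0.08,0,0,0,1,0,0,0,0,0,0,1]'; python3 -c "
from h import *
st(); c=cam('wrist'); cv2.imwrite('pics/w3.png',c['img'])"
```

```text
time_s: 9.68
position: [0.4532, -0.1762, 0.0038]
orientation: [0.978, 0.207, -0.001, -0.001]
force: [0.0, 0.1, 0.3]
gripper_width: 0.0852
gripper_force: 0.0
time_s: 10.18
position: [0.4548, -0.1771, 0.0055]
orientation: [0.978, 0.207, 0.001, 0.001]
force: [0.5, 0.3, 4.3]
gripper_width: 0.0241
gripper_force: 60.5
t 10.18 pos [ 0.4548 -0.1771  0.0055] yaw 0.4167 z [ 0.002 -0.001 -1.   ] F [0.5 0.3 4.3] M [-0.    0.13  0.  ] w 0.0241 gf 60.5 q1 -0.52 q6 0.64
time_s: 10.68
position: [0.4547, -0.177, 0.0855]
orientation: [0.978, 0.207, 0.001, 0.001]
force: [-0.1, 0.3, -2.6]
gripper_width: 0.0239
gripper_force: 59.7
t 10.68 pos [ 0.4547 -0.177   0.0855] yaw 0.4167 z [ 0.003 -0.002 -1.   ] F [-0.1  0.3 -2.6] M [-0.   -0.03  0.02] w 0.0239 gf 59.7 q1 -0.52 q6 0.64
```

View pics/w3.png

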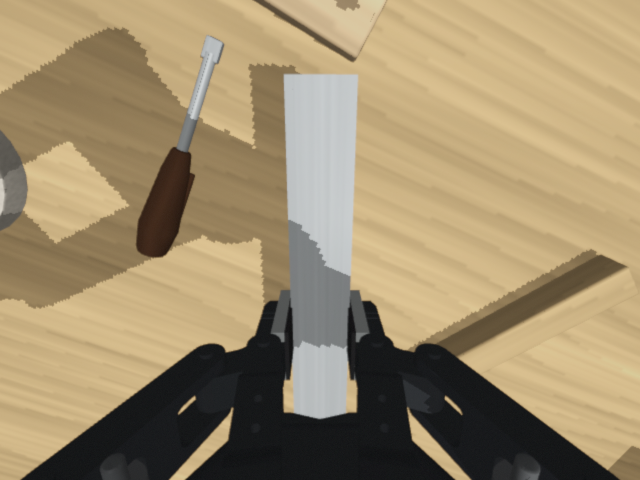

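Wrist view: the bar is held straight, its far end at (321,75), with the board's front corner at (355,58) and the gouge at left. The lever is just above the frame, so I'll go to the pre-insertion pose.

```bash
python3 -m pendant '[0.03,-0.05,0,0,0,0.002,1,0.045,-0.05,-0.06,0,0,0,1,0,0,-0.062,0,0,0,1,0,0,0,0,0,0,1]'; python3 -c "
from h import *
s=st(); c=cam('wrist'); cv2.imwrite('pics/w4.png',cv2.resize(c['img'][0:200,200:460],None,fx=3,fy=3,interpolation=cv2.INTER_CUBIC))"
```

```text
time_s: 11.22
position: [0.4697, -0.2, 0.0507]
orientation: [0.977, 0.213, -0.003, -0.003]
force: [-0.8, 0.0, -2.5]
gripper_width: 0.0237
gripper_force: 59.5
t 11.22 pos [ 0.4697 -0.2     0.0507] yaw 0.4290 z [-0.006  0.004 -1.   ] F [-0.8  0.  -2.5] M [0.01 0.01 0.01] w 0.0237 gf 59.5 q1 -0.54 q6 0.60
```

View pics/w4.png

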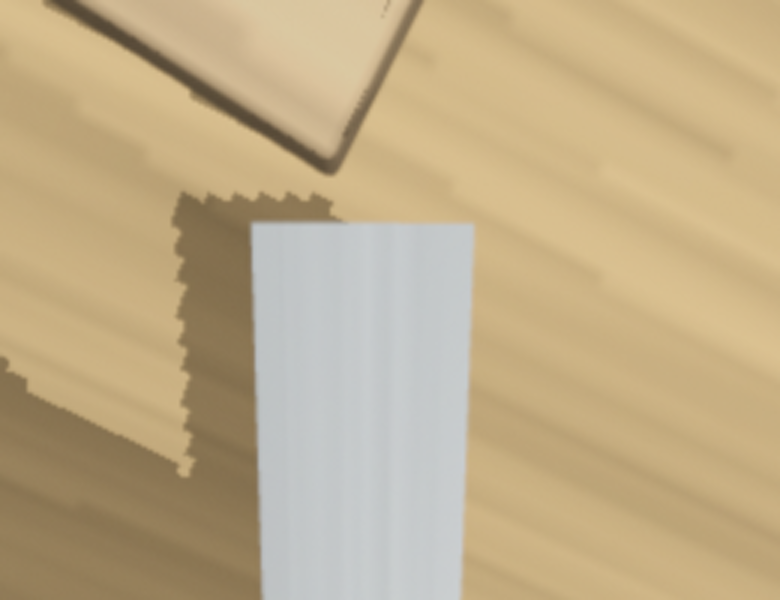

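The lever is still out of frame above; the board corner is at crop (330,170) and the bar end at row 222. I'll compute where the tip should project before creeping forward.

```bash
python3 -c "
from h import *
s=st(); c=cam('wrist')
for p in ((.596,-.1455,.062),(.596,-.1455,.069),(.5640,-.1585,.0745)): print(proj(c,p))
print(np.array(c['T']).round(3))"; python3 -m pendant '[0.044,0.02,0,0,0,0,1,0,0,0,0,0,0,1,0,0,0,0,0,0,1]';  python3 -c "
from h import *
s=st(); c=cam('wrist')
for p in ((.596,-.1455,.062),(.596,-.1455,.066)): print(proj(c,p))
cv2.imwrite('pics/w5.png',cv2.resize(c['img'][0:150,200:460],None,fx=3,fy=3,interpolation=cv2.INTER_CUBIC))"
```

```text
t 11.28 pos [ 0.4704 -0.2003  0.0517] yaw 0.4292 z [-0.004  0.003 -1.   ] F [-0.3 -0.4 -2.9] M [-0.03  0.01 -0.01] w 0.0234 gf 59.5 q1 -0.54 q6 0.60
(np.float64(326.4232002329115), np.float64(-49.255105452288205))
(np.float64(326.76065696560755), np.float64(-60.54911850196686))
(np.float64(321.58264525148286), np.float64(63.43248588306071))
[[ 0.417  0.857  0.303  0.548]
 [-0.909  0.395  0.134 -0.166]
 [-0.005 -0.331  0.944  0.194]
 [ 0.     0.     0.     1.   ]]
time_s: 11.7
position: [0.4839, -0.1964, 0.0543]
orientation: [0.977, 0.213, 0.0, 0.0]
force: [0.1, -0.1, -3.0]
gripper_width: 0.0237
gripper_force: 59.6
t 11.70 pos [ 0.4839 -0.1964  0.0543] yaw 0.4299 z [ 0.001 -0.001 -1.   ] F [ 0.1 -0.1 -3. ] M [ 0.02 -0.01  0.03] w 0.0237 gf 59.6 q1 -0.52 q6 0.62
(np.float64(320.5557802150637), np.float64(4.297443105897287))
(np.float64(320.5919851193431), np.float64(0.2224824379701147))
```

```bash
python3 -m pendant '[0.036,0.016,0,0,0,0,1,0,0,0,0,0,0,1,0,0,0,0,0,0,1]';  python3 -c "
from h import *
s=st(); c=cam('wrist')
for p in ((.596,-.1455,.062),(.596,-.1455,.066)): print(proj(c,p))
cv2.imwrite('pics/w6.png',cv2.resize(c['img'][0:100,240:400],None,fx=5,fy=5,interpolation=cv2.INTER_CUBIC))"
```

```text
time_s: 12.12
position: [0.4925, -0.1923, 0.0538]
orientation: [0.977, 0.213, -0.0, -0.0]
force: [-0.1, 0.8, -3.2]
gripper_width: 0.024
gripper_force: 59.6
t 12.12 pos [ 0.4925 -0.1923  0.0538] yaw 0.4295 z [-0.  0. -1.] F [-0.1  0.8 -3.2] M [ 0.04  0.   -0.02] w 0.0240 gf 59.6 q1 -0.51 q6 0.64
(np.float64(320.49307787818424), np.float64(35.16197248190335))
(np.float64(320.51668715599135), np.float64(32.216046368145584))
```

View pics/w6.png

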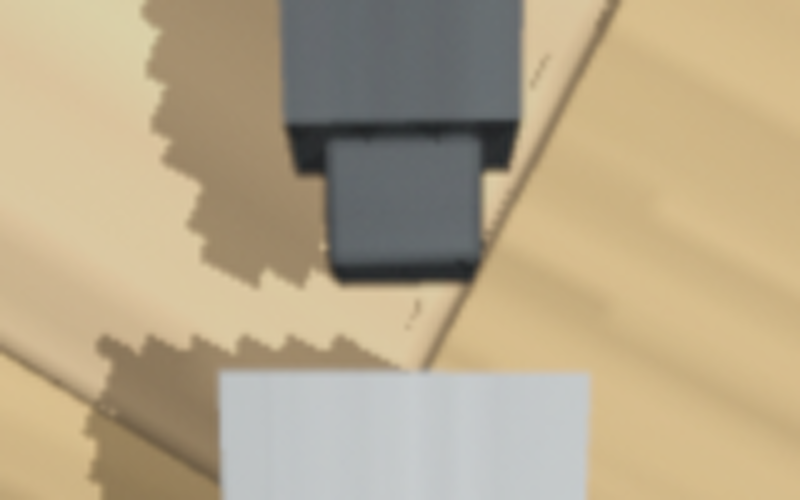

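Aligned: bar centre at column 405, tang centre at about 402 and tip at about 403 (crop ×5, under 0.3 mm off), with the heights consistent too. I'll insert in stages and watch the force.

```bash
python3 -c "
from h import *
c=cam('wrist')
for z in (.0733,.0745): print('barend',onp(c,321,74.4,z))
for z in (.066,.067): print('tip',onp(c,320.6,52.6,z))
for z in (.0685,.069): print('step',onp(c,320.4,24,z))"
python3 -m pendant '[0.0182,0.00833,0,0,0,0,1,0.0182,0.00833,0,0,0,0,1,0.0182,0.00833,0,0,0,0,1,0.0182,0.00833,0,0,0,0,1,0,0,0,0,0,0,1]'; python3 -m pendant '[0.0182,0.00833,0,0,0,0,1,0.0182,0.00833,0,0,0,0,1,0,0,0,0,0,0,1]';python3 -c "
from h import *
st()"
```

```text
barend [ 0.5832157  -0.15150081  0.0733    ]
barend [ 0.58307609 -0.15156061  0.0745    ]
tip [ 0.5902422  -0.14814182  0.066     ]
tip [ 0.59007836 -0.14821469  0.067     ]
step [ 0.59748203 -0.14473532  0.0685    ]
step [ 0.59737013 -0.14478582  0.069     ]
time_s: 12.85
position: [0.5111, -0.184, 0.0539]
orientation: [0.977, 0.213, 0.0, 0.0]
force: [0.4, 0.1, -3.0]
gripper_width: 0.0236
gripper_force: 59.6
time_s: 13.22
position: [0.5202, -0.1799, 0.0539]
orientation: [0.977, 0.213, 0.0, 0.0]
force: [0.6, 0.5, -3.0]
gripper_width: 0.0237
gripper_force: 59.6
t 13.22 pos [ 0.5202 -0.1799  0.0539] yaw 0.4296 z [ 0. -0. -1.] F [ 0.6  0.5 -3. ] M [-0.03 -0.   -0.01] w 0.0237 gf 59.6 q1 -0.46 q6 0.68
```

```bash
python3 -m pendant '[0.0182,0.00833,0,0,0,0,1,0.0182,0.00833,0,0,0,0,1,0.0182,0.00833,0,0,0,0,1,0.0182,0.00833,0,0,0,0,1,0,0,0,0,0,0,1]'; python3 -c "
from h import *
st()";  python3 -m pendant '[0.0145,0.00667,0,0,0,0,1,0.0145,0.00667,0,0,0,0,1,0,0,0,0,0,0,1]'; python3 -c "
from h import *
st()"
```

```text
time_s: 13.85
position: [0.5384, -0.1715, 0.0539]
orientation: [0.977, 0.213, 0.0, 0.0]
force: [0.4, 0.4, -3.1]
gripper_width: 0.0236
gripper_force: 59.6
t 13.85 pos [ 0.5384 -0.1715  0.0539] yaw 0.4297 z [ 0. -0. -1.] F [ 0.4  0.4 -3.1] M [ 0.01 -0.01 -0.02] w 0.0236 gf 59.6 q1 -0.43 q6 0.71
time_s: 14.22
position: [0.5455, -0.1683, 0.0539]
orientation: [0.977, 0.213, 0.0, 0.0]
force: [-0.2, 0.1, -3.3]
gripper_width: 0.0235
gripper_force: 59.6
t 14.22 pos [ 0.5455 -0.1683  0.0539] yaw 0.4294 z [ 0. -0. -1.] F [-0.2  0.1 -3.3] M [0.04 0.07 0.03] w 0.0235 gf 59.6 q1 -0.42 q6 0.72
```

```bash
python3 -m pendant '[0.00364,0.00167,0,0,0,0,1,0.00364,0.00167,0,0,0,0,1,0.00364,0.00167,0,0,0,0,1,0,0,0,0,0,0,1]';python3 -m pendant '[0.00364,0.00167,0,0,0,0,1]';python3 -m pendant '[0.00182,0.00083,0,0,0,0,1]';  python3 -c "
from h import *
st()"
```

```text
time_s: 14.72
position: [0.548, -0.167, 0.0538]
orientation: [0.977, 0.213, 0.0, 0.0]
force: [0.0, -0.3, -1.7]
gripper_width: 0.0237
gripper_force: 59.6
time_s: 14.85
position: [0.5487, -0.1666, 0.0537]
orientation: [0.977, 0.213, -0.0, -0.0]
force: [0.4, -0.7, -2.8]
gripper_width: 0.0237
gripper_force: 59.6
time_s: 14.98
position: [0.5493, -0.1664, 0.0538]
orientation: [0.977, 0.213, -0.0, 0.0]
force: [0.4, -0.6, -3.2]
gripper_width: 0.0235
gripper_force: 59.6
t 14.97 pos [ 0.5493 -0.1664  0.0538] yaw 0.4292 z [-0. -0. -1.] F [ 0.4 -0.6 -3.2] M [-0.05  0.1   0.  ] w 0.0235 gf 59.6 q1 -0.42 q6 0.73
```

```bash
python3 -m pendant '[0.00364,0.00167,0,0,0,0,1]';python3 -m pendant '[0.00182,0.00083,0,0,0,0,1,0,0,0,0,0,0,1]';  python3 -c "
from h import *
st()"
```

```text
time_s: 15.1
position: [0.5494, -0.1663, 0.0536]
orientation: [0.977, 0.213, -0.001, 0.0]
force: [-4.2, -2.0, -1.8]
gripper_width: 0.0237
gripper_force: 59.8
time_s: 15.35
position: [0.5493, -0.1661, 0.0535]
orientation: [0.977, 0.213, -0.002, -0.0]
force: [-4.9, -2.3, -0.4]
gripper_width: 0.0235
gripper_force: 59.9
t 15.35 pos [ 0.5493 -0.1661  0.0535] yaw 0.4296 z [-0.003 -0.    -1.   ] F [-4.9 -2.3 -0.4] M [-0.19  0.57  0.07] w 0.0235 gf 59.9 q1 -0.42 q6 0.73
```

Contact with the collar (5 N) at r ≈ 0.140, so the pivot is at about (0.6766, −0.1078). I'll back off slightly and work out arc rows.

```bash
cat > arc.py <<'E'
import numpy as np,sys
# arc rows: start yaw, step, n ; r const
y0,dy,n=float(sys.argv[1]),float(sys.argv[2]),int(sys.argv[3]); r=.141
p=lambda y:-r*np.array([np.cos(y),np.sin(y)])
for i in range(n):
    a=y0+i*dy; d=(p(a+dy)-p(a))/.25
    print("%.3f: [%.4f,%.4f,0,0,0,%.5f,1]"%(a+dy,d[0],d[1],dy/2/np.pi))
E
python3 arc.py 0.43 -0.04 30; python3 -m pendant '[-0.0091,-0.0042,0,0,0,0,1,0,0,0,0,0,0,1]'; python3 -c "
from h import *
st()"
```

```text
0.390: [-0.0090,0.0207,0,0,0,-0.00637,1]
0.350: [-0.0082,0.0210,0,0,0,-0.00637,1]
0.310: [-0.0073,0.0213,0,0,0,-0.00637,1]
0.270: [-0.0065,0.0216,0,0,0,-0.00637,1]
0.230: [-0.0056,0.0219,0,0,0,-0.00637,1]
0.190: [-0.0047,0.0221,0,0,0,-0.00637,1]
0.150: [-0.0038,0.0222,0,0,0,-0.00637,1]
0.110: [-0.0029,0.0224,0,0,0,-0.00637,1]
0.070: [-0.0020,0.0225,0,0,0,-0.00637,1]
0.030: [-0.0011,0.0225,0,0,0,-0.00637,1]
-0.010: [-0.0002,0.0226,0,0,0,-0.00637,1]
-0.050: [0.0007,0.0225,0,0,0,-0.00637,1]
-0.090: [0.0016,0.0225,0,0,0,-0.00637,1]
-0.130: [0.0025,0.0224,0,0,0,-0.00637,1]
-0.170: [0.0034,0.0223,0,0,0,-0.00637,1]
-0.210: [0.0043,0.0222,0,0,0,-0.00637,1]
-0.250: [0.0051,0.0220,0,0,0,-0.00637,1]
-0.290: [0.0060,0.0217,0,0,0,-0.00637,1]
-0.330: [0.0069,0.0215,0,0,0,-0.00637,1]
-0.370: [0.0077,0.0212,0,0,0,-0.00637,1]
-0.410: [0.0086,0.0209,0,0,0,-0.00637,1]
-0.450: [0.0094,0.0205,0,0,0,-0.00637,1]
-0.490: [0.0102,0.0201,0,0,0,-0.00637,1]
-0.530: [0.0110,0.0197,0,0,0,-0.00637,1]
-0.570: [0.0118,0.0192,0,0,0,-0.00637,1]
-0.610: [0.0126,0.0187,0,0,0,-0.00637,1]
-0.650: [0.0133,0.0182,0,0,0,-0.00637,1]
-0.690: [0.0140,0.0177,0,0,0,-0.00637,1]
-0.730: [0.0147,0.0171,0,0,0,-0.00637,1]
-0.770: [0.0154,0.0165,0,0,0,-0.00637,1]
time_s: 15.6
position: [0.5488, -0.1667, 0.0539]
orientation: [0.977, 0.213, 0.001, 0.0]
force: [0.4, -1.1, -2.9]
gripper_width: 0.0237
gripper_force: 59.6
t 15.60 pos [ 0.5488 -0.1667  0.0539] yaw 0.4288 z [ 0.001  0.    -1.   ] F [ 0.4 -1.1 -2.9] M [-0.01 -0.02 -0.01] w 0.0237 gf 59.6 q1 -0.42 q6 0.72
```

```bash
python3 -m pendant '[-0.0090,0.0207,0,0,0,-0.00637,1,-0.0082,0.0210,0,0,0,-0.00637,1]'; python3 -c "
from h import *
st()"; python3 -m pendant '[-0.0073,0.0213,0,0,0,-0.00637,1,-0.0065,0.0216,0,0,0,-0.00637,1,-0.0056,0.0219,0,0,0,-0.00637,1]'; python3 -c "
from h import *
st()"
```

```text
time_s: 15.85
position: [0.5448, -0.1566, 0.0541]
orientation: [0.985, 0.173, 0.001, 0.0]
force: [-0.3, -0.7, -2.5]
gripper_width: 0.0239
gripper_force: 59.6
t 15.85 pos [ 0.5448 -0.1566  0.0541] yaw 0.3475 z [ 0.002 -0.001 -1.   ] F [-0.3 -0.7 -2.5] M [-0.17  0.01 -0.05] w 0.0239 gf 59.6 q1 -0.40 q6 0.82
time_s: 16.23
position: [0.5398, -0.1404, 0.0541]
orientation: [0.994, 0.114, 0.001, 0.0]
force: [0.0, -0.1, -3.6]
gripper_width: 0.0237
gripper_force: 59.5
t 16.23 pos [ 0.5398 -0.1404  0.0541] yaw 0.2276 z [ 0.001 -0.001 -1.   ] F [ 0.  -0.1 -3.6] M [-0.17  0.02 -0.09] w 0.0237 gf 59.5 q1 -0.38 q6 0.96
```

```bash
python3 -m pendant '[-0.0047,0.0221,0,0,0,-0.00637,1,-0.0038,0.0222,0,0,0,-0.00637,1,-0.0029,0.0224,0,0,0,-0.00637,1]'; python3 -c "
from h import *
st()"; python3 -m pendant '[-0.0020,0.0225,0,0,0,-0.00637,1,-0.0011,0.0225,0,0,0,-0.00637,1]'; python3 -c "
from h import *
st()"
```

```text
time_s: 16.6
position: [0.5367, -0.1236, 0.054]
orientation: [0.999, 0.054, 0.0, 0.0]
force: [-0.9, -0.6, -3.4]
gripper_width: 0.0237
gripper_force: 59.6
t 16.60 pos [ 0.5367 -0.1236  0.054 ] yaw 0.1075 z [ 0.001 -0.001 -1.   ] F [-0.9 -0.6 -3.4] M [-0.17  0.08 -0.14] w 0.0237 gf 59.6 q1 -0.35 q6 1.11
time_s: 16.85
position: [0.5358, -0.1124, 0.054]
orientation: [1.0, 0.014, 0.0, 0.0]
force: [-0.8, -1.5, -2.4]
gripper_width: 0.0234
gripper_force: 59.6
t 16.85 pos [ 0.5358 -0.1124  0.054 ] yaw 0.0275 z [ 0.001 -0.001 -1.   ] F [-0.8 -1.5 -2.4] M [-0.24  0.15 -0.09] w 0.0234 gf 59.6 q1 -0.33 q6 1.21
```

```bash
python3 -m pendant '[-0.0002,0.0226,0,0,0,-0.00637,1,0.0007,0.0225,0,0,0,-0.00637,1]'; python3 -c "
from h import *
st()"; python3 -m pendant '[0.0016,0.0225,0,0,0,-0.00637,1]'; python3 -c "
from h import *
st()"
```

```text
time_s: 17.1
position: [0.5358, -0.1011, 0.054]
orientation: [1.0, -0.026, 0.0, 0.0]
force: [-1.4, -0.9, -1.3]
gripper_width: 0.0238
gripper_force: 59.7
t 17.10 pos [ 0.5358 -0.1011  0.054 ] yaw -0.0526 z [ 0. -0. -1.] F [-1.4 -0.9 -1.3] M [-0.3   0.19 -0.12] w 0.0238 gf 59.7 q1 -0.31 q6 1.31
time_s: 17.23
position: [0.5361, -0.0958, 0.054]
orientation: [0.999, -0.046, 0.0, 0.001]
force: [-1.8, -2.7, -3.1]
gripper_width: 0.0239
gripper_force: 59.7
t 17.23 pos [ 0.5361 -0.0958  0.054 ] yaw -0.0922 z [-0.    -0.001 -1.   ] F [-1.8 -2.7 -3.1] M [-0.52  0.2  -0.06] w 0.0239 gf 59.7 q1 -0.31 q6 1.36
```

```bash
python3 arc.py -0.09 -0.02 40
```

```text
-0.110: [0.0011,0.0112,0,0,0,-0.00318,1]
-0.130: [0.0014,0.0112,0,0,0,-0.00318,1]
-0.150: [0.0016,0.0112,0,0,0,-0.00318,1]
-0.170: [0.0018,0.0111,0,0,0,-0.00318,1]
-0.190: [0.0020,0.0111,0,0,0,-0.00318,1]
-0.210: [0.0022,0.0111,0,0,0,-0.00318,1]
-0.230: [0.0025,0.0110,0,0,0,-0.00318,1]
-0.250: [0.0027,0.0110,0,0,0,-0.00318,1]
-0.270: [0.0029,0.0109,0,0,0,-0.00318,1]
-0.290: [0.0031,0.0108,0,0,0,-0.00318,1]
-0.310: [0.0033,0.0108,0,0,0,-0.00318,1]
-0.330: [0.0035,0.0107,0,0,0,-0.00318,1]
-0.350: [0.0038,0.0106,0,0,0,-0.00318,1]
-0.370: [0.0040,0.0106,0,0,0,-0.00318,1]
-0.390: [0.0042,0.0105,0,0,0,-0.00318,1]
-0.410: [0.0044,0.0104,0,0,0,-0.00318,1]
-0.430: [0.0046,0.0103,0,0,0,-0.00318,1]
-0.450: [0.0048,0.0102,0,0,0,-0.00318,1]
-0.470: [0.0050,0.0101,0,0,0,-0.00318,1]
-0.490: [0.0052,0.0100,0,0,0,-0.00318,1]
-0.510: [0.0054,0.0099,0,0,0,-0.00318,1]
-0.530: [0.0056,0.0098,0,0,0,-0.00318,1]
-0.550: [0.0058,0.0097,0,0,0,-0.00318,1]
-0.570: [0.0060,0.0096,0,0,0,-0.00318,1]
-0.590: [0.0062,0.0094,0,0,0,-0.00318,1]
-0.610: [0.0064,0.0093,0,0,0,-0.00318,1]
-0.630: [0.0066,0.0092,0,0,0,-0.00318,1]
-0.650: [0.0067,0.0090,0,0,0,-0.00318,1]
-0.670: [0.0069,0.0089,0,0,0,-0.00318,1]
-0.690: [0.0071,0.0088,0,0,0,-0.00318,1]
-0.710: [0.0073,0.0086,0,0,0,-0.00318,1]
-0.730: [0.0074,0.0085,0,0,0,-0.00318,1]
-0.750: [0.0076,0.0083,0,0,0,-0.00318,1]
-0.770: [0.0078,0.0082,0,0,0,-0.00318,1]
-0.790: [0.0079,0.0080,0,0,0,-0.00318,1]
-0.810: [0.0081,0.0079,0,0,0,-0.00318,1]
-0.830: [0.0082,0.0077,0,0,0,-0.00318,1]
-0.850: [0.0084,0.0075,0,0,0,-0.00318,1]
-0.870: [0.0085,0.0074,0,0,0,-0.00318,1]
-0.890: [0.0087,0.0072,0,0,0,-0.00318,1]
```

```bash
cat > s.py <<'E'
from h import *
s=st(); p=s["position"]; q=p[:2]-[.6766,-.1078]; a=np.arctan2(-q[1],-q[0]); u=q/np.linalg.norm(q); t=np.array([-u[1],u[0]])
f=s["force"][:2]; print("   r %.4f ang %.4f Fopen %.1f Fout %.1f"%(np.linalg.norm(q),a,f@t,f@u))
E
python3 -m pendant '[0.0011,0.0112,0,0,0,-0.00318,1]'|grep xx; python3 s.py;python3 -m pendant '[0.0012,0.0112,0,0,0,-0.00318,1]'|grep xx; python3 s.py;python3 -m pendant '[0.0014,0.0112,0,0,0,-0.00318,1]'|grep xx; python3 s.py
```

```text
t 17.35 pos [ 0.5364 -0.0932  0.054 ] yaw -0.1112 z [-0.    -0.002 -1.   ] F [-2.9 -3.4 -2. ] M [-0.68  0.3  -0.09] w 0.0238 gf 59.7 q1 -0.30 q6 1.38
   r 0.1410 ang -0.1038 Fopen 3.7 Fout 2.6
t 17.48 pos [ 0.5366 -0.0905  0.054 ] yaw -0.1316 z [-0.    -0.001 -1.   ] F [-2.6 -5.2 -2.4] M [-0.81  0.37 -0.02] w 0.0236 gf 59.8 q1 -0.30 q6 1.41
   r 0.1410 ang -0.1230 Fopen 5.5 Fout 1.9
t 17.60 pos [ 0.537  -0.0878  0.054 ] yaw -0.1515 z [-0.    -0.002 -1.   ] F [-2.9 -4.2 -1.2] M [-0.89  0.4  -0.06] w 0.0239 gf 59.8 q1 -0.29 q6 1.43
   r 0.1410 ang -0.1421 Fopen 4.6 Fout 2.3
```

```bash
python3 -m pendant '[0.0014,0.0112,0,0,0,-0.00318,1]'|grep xx; python3 s.py;python3 -m pendant '[0.0017,0.0111,0,0,0,-0.00318,1]'|grep xx; python3 s.py;python3 -m pendant '[0.0019,0.0111,0,0,0,-0.00318,1]'|grep xx; python3 s.py
```

```text
t 17.73 pos [ 0.5373 -0.0852  0.054 ] yaw -0.1713 z [-0.    -0.002 -1.   ] F [-2.5 -5.1 -2.3] M [-0.98  0.33 -0.01] w 0.0233 gf 59.8 q1 -0.29 q6 1.46
   r 0.1411 ang -0.1608 Fopen 5.4 Fout 1.7
t 17.85 pos [ 0.5378 -0.0825  0.054 ] yaw -0.1912 z [-0.    -0.002 -1.   ] F [-2.7 -6.8 -2.1] M [-1.01  0.37 -0.02] w 0.0234 gf 59.7 q1 -0.28 q6 1.48
   r 0.1411 ang -0.1800 Fopen 7.1 Fout 1.4
t 17.98 pos [ 0.5383 -0.0799  0.054 ] yaw -0.2110 z [-0.    -0.002 -1.   ] F [-2.4 -5.4 -3.3] M [-1.04  0.38  0.02] w 0.0238 gf 59.7 q1 -0.27 q6 1.51
   r 0.1411 ang -0.1990 Fopen 5.8 Fout 1.3
```

```bash
python3 -m pendant '[0.0022,0.0111,0,0,0,-0.00318,1]'|grep xx; python3 s.py;python3 -m pendant '[0.0025,0.0110,0,0,0,-0.00318,1]'|grep xx; python3 s.py;python3 -m pendant '[0.0027,0.0110,0,0,0,-0.00318,1]'|grep xx; python3 s.py
```

```text
t 18.10 pos [ 0.5388 -0.0773  0.054 ] yaw -0.2310 z [-0.    -0.003 -1.   ] F [-2.2 -7.2 -1.3] M [-1.18  0.42 -0.09] w 0.0237 gf 59.8 q1 -0.27 q6 1.53
   r 0.1411 ang -0.2181 Fopen 7.5 Fout 0.5
t 18.23 pos [ 0.5394 -0.0746  0.054 ] yaw -0.2510 z [-0.    -0.003 -1.   ] F [-2.9 -7.7 -1.3] M [-1.14  0.39 -0.03] w 0.0235 gf 59.8 q1 -0.26 q6 1.56
   r 0.1411 ang -0.2373 Fopen 8.2 Fout 1.0
t 18.35 pos [ 0.5401 -0.0719  0.054 ] yaw -0.2709 z [-0.    -0.003 -1.   ] F [-3.8 -6.9 -2.4] M [-1.2   0.42  0.  ] w 0.0237 gf 59.8 q1 -0.26 q6 1.58
   r 0.1412 ang -0.2569 Fopen 7.6 Fout 1.9
```

```bash
python3 -m pendant '[0.0029,0.0109,0,0,0,-0.00318,1]'|grep xx; python3 s.py;python3 -m pendant '[0.0031,0.0108,0,0,0,-0.00318,1]'|grep xx; python3 s.py;python3 -m pendant '[0.0033,0.0108,0,0,0,-0.00318,1]'|grep xx; python3 s.py
```

```text
t 18.48 pos [ 0.5408 -0.0693  0.054 ] yaw -0.2910 z [-0.    -0.003 -1.   ] F [-3.9 -7.8 -2.5] M [-1.25  0.41 -0.08] w 0.0237 gf 59.8 q1 -0.25 q6 1.61
   r 0.1412 ang -0.2764 Fopen 8.6 Fout 1.6
t 18.60 pos [ 0.5415 -0.0667  0.0539] yaw -0.3110 z [-0.    -0.003 -1.   ] F [-2.4 -6.9 -2. ] M [-1.31  0.47 -0.09] w 0.0240 gf 59.8 q1 -0.25 q6 1.63
   r 0.1412 ang -0.2956 Fopen 7.3 Fout 0.3
t 18.73 pos [ 0.5423 -0.064   0.0539] yaw -0.3311 z [-0.    -0.003 -1.   ] F [-3.2 -7.7 -2.2] M [-1.26  0.39 -0.05] w 0.0236 gf 59.8 q1 -0.24 q6 1.66
   r 0.1412 ang -0.3157 Fopen 8.3 Fout 0.6
```

```bash
python3 -m pendant '[0.0035,0.0107,0,0,0,-0.00318,1]'|grep xx; python3 s.py;python3 -m pendant '[0.0038,0.0106,0,0,0,-0.00318,1]'|grep xx; python3 s.py;python3 -m pendant '[0.0040,0.0106,0,0,0,-0.00318,1]'|grep xx; python3 s.py
```

```text
t 18.85 pos [ 0.5432 -0.0613  0.0539] yaw -0.3512 z [-0.    -0.003 -1.   ] F [-1.4 -7.9 -2.7] M [-1.27  0.35 -0.13] w 0.0235 gf 59.8 q1 -0.24 q6 1.69
   r 0.1413 ang -0.3356 Fopen 7.9 Fout -1.3
t 18.98 pos [ 0.5442 -0.0586  0.0539] yaw -0.3712 z [-0.    -0.003 -1.   ] F [-2.1 -7.  -1.9] M [-1.23  0.42 -0.15] w 0.0236 gf 59.8 q1 -0.23 q6 1.71
   r 0.1412 ang -0.3558 Fopen 7.3 Fout -0.4
t 19.10 pos [ 0.5452 -0.0559  0.0539] yaw -0.3914 z [-0.    -0.003 -1.   ] F [-2.1 -6.8 -1.3] M [-1.25  0.38 -0.15] w 0.0237 gf 59.8 q1 -0.23 q6 1.74
   r 0.1413 ang -0.3761 Fopen 7.1 Fout -0.5
```

Past the peak, so I continue with small steps and watch for the sign change.

```bash
python3 -m pendant '[0.0042,0.0105,0,0,0,-0.00318,1]'|grep xx; python3 s.py;python3 -m pendant '[0.0044,0.0104,0,0,0,-0.00318,1]'|grep xx; python3 s.py;python3 -m pendant '[0.0046,0.0103,0,0,0,-0.00318,1]'|grep xx; python3 s.py
```

```text
t 19.23 pos [ 0.5463 -0.0532  0.0539] yaw -0.4115 z [-0.    -0.003 -1.   ] F [-1.8 -7.2 -2.4] M [-1.21  0.34 -0.18] w 0.0237 gf 59.8 q1 -0.22 q6 1.76
   r 0.1413 ang -0.3966 Fopen 7.3 Fout -1.1
t 19.35 pos [ 0.5474 -0.0505  0.0539] yaw -0.4317 z [-0.    -0.003 -1.   ] F [-1.8 -7.  -2.5] M [-1.15  0.35 -0.22] w 0.0236 gf 59.8 q1 -0.22 q6 1.79
   r 0.1413 ang -0.4172 Fopen 7.2 Fout -1.2
t 19.48 pos [ 0.5486 -0.0479  0.0539] yaw -0.4518 z [-0.    -0.002 -1.   ] F [-2.5 -5.6 -2.7] M [-1.15  0.32 -0.22] w 0.0234 gf 59.8 q1 -0.21 q6 1.81
   r 0.1413 ang -0.4377 Fopen 6.1 Fout -0.1
```

```bash
python3 -m pendant '[0.0048,0.0102,0,0,0,-0.00318,1]'|grep xx; python3 s.py;python3 -m pendant '[0.0050,0.0101,0,0,0,-0.00318,1]'|grep xx; python3 s.py;python3 -m pendant '[0.0052,0.0100,0,0,0,-0.00318,1]'|grep xx; python3 s.py
```

```text
t 19.60 pos [ 0.5499 -0.0452  0.0539] yaw -0.4720 z [ 0.    -0.002 -1.   ] F [-2.3 -7.5 -2.5] M [-1.08  0.31 -0.23] w 0.0238 gf 59.8 q1 -0.21 q6 1.84
   r 0.1413 ang -0.4586 Fopen 7.7 Fout -1.3
t 19.73 pos [ 0.5512 -0.0426  0.0539] yaw -0.4922 z [ 0.    -0.002 -1.   ] F [-2.2 -5.8 -2.7] M [-1.04  0.3  -0.26] w 0.0238 gf 59.8 q1 -0.20 q6 1.86
   r 0.1413 ang -0.4792 Fopen 6.2 Fout -0.7
t 19.85 pos [ 0.5526 -0.04    0.0539] yaw -0.5125 z [ 0.    -0.002 -1.   ] F [-1.1 -6.  -2.8] M [-0.91  0.26 -0.29] w 0.0233 gf 59.8 q1 -0.20 q6 1.89
   r 0.1414 ang -0.5003 Fopen 5.8 Fout -1.9
```

```bash
python3 -m pendant '[0.0054,0.0099,0,0,0,-0.00318,1]'|grep xx; python3 s.py;python3 -m pendant '[0.0056,0.0098,0,0,0,-0.00318,1]'|grep xx; python3 s.py;python3 -m pendant '[0.0058,0.0097,0,0,0,-0.00318,1]'|grep xx; python3 s.py
```

```text
t 19.98 pos [ 0.5541 -0.0372  0.0539] yaw -0.5324 z [ 0.001 -0.001 -1.   ] F [-1.6 -4.2 -3. ] M [-0.71  0.08 -0.19] w 0.0240 gf 59.7 q1 -0.19 q6 1.91
   r 0.1414 ang -0.5230 Fopen 4.4 Fout -0.7
t 20.10 pos [ 0.5557 -0.0341  0.054 ] yaw -0.5523 z [ 0.001 -0.    -1.   ] F [-0.1 -2.6 -2.3] M [-0.46 -0.   -0.16] w 0.0241 gf 59.7 q1 -0.19 q6 1.94
   r 0.1416 ang -0.5474 Fopen 2.3 Fout -1.2
t 20.23 pos [ 0.5569 -0.031   0.0539] yaw -0.5721 z [ 0.001  0.001 -1.   ] F [-0.  -1.1 -3.2] M [-0.2  -0.02 -0.04] w 0.0239 gf 59.7 q1 -0.18 q6 1.96
   r 0.1422 ang -0.5706 Fopen 1.0 Fout -0.6
```

```bash
python3 -m pendant '[0.0060,0.0096,0,0,0,-0.00318,1]'|grep xx; python3 s.py;python3 -m pendant '[0.0062,0.0094,0,0,0,-0.00318,1]'|grep xx; python3 s.py
```

```text
t 20.35 pos [ 0.5582 -0.0281  0.0537] yaw -0.5918 z [ 0.     0.001 -1.   ] F [-0.3  0.1 -3.1] M [-0.    0.   -0.02] w 0.0238 gf 59.6 q1 -0.18 q6 1.98
   r 0.1427 ang -0.5920 Fopen 0.0 Fout 0.3
t 20.48 pos [ 0.5599 -0.0257  0.0538] yaw -0.6116 z [ 0.001  0.001 -1.   ] F [-0.3 -0.3 -2.7] M [-0.01 -0.   -0.01] w 0.0239 gf 59.7 q1 -0.17 q6 2.01
   r 0.1427 ang -0.6133 Fopen 0.4 Fout 0.0
```

```bash
for i in 1 ; do python3 -m pendant '[0.0032,0.0047,0,0,0,-0.00159,1]'|grep xx; python3 s.py;python3 -m pendant '[0.0032,0.0046,0,0,0,-0.00159,1]'|grep xx; python3 s.py; done; python3 -c "
from h import *
c=cam('wrist'); cv2.imwrite('pics/w7.png',cv2.resize(c['img'][0:150,200:440],None,fx=3.3,fy=3.3,interpolation=cv2.INTER_CUBIC))"
```

```text
t 20.60 pos [ 0.5604 -0.025   0.0537] yaw -0.6208 z [-0.  0. -1.] F [ 0.6 -0.2 -3.1] M [-0.03  0.03 -0.02] w 0.0239 gf 59.7 q1 -0.17 q6 2.02
   r 0.1427 ang -0.6188 Fopen -0.2 Fout -0.6
t 20.73 pos [ 0.5611 -0.0242  0.0537] yaw -0.6310 z [-0.  0. -1.] F [ 0. -1. -3.] M [-0.01  0.04  0.01] w 0.0239 gf 59.7 q1 -0.17 q6 2.03
   r 0.1426 ang -0.6263 Fopen 0.8 Fout -0.6
```

View pics/w7.png

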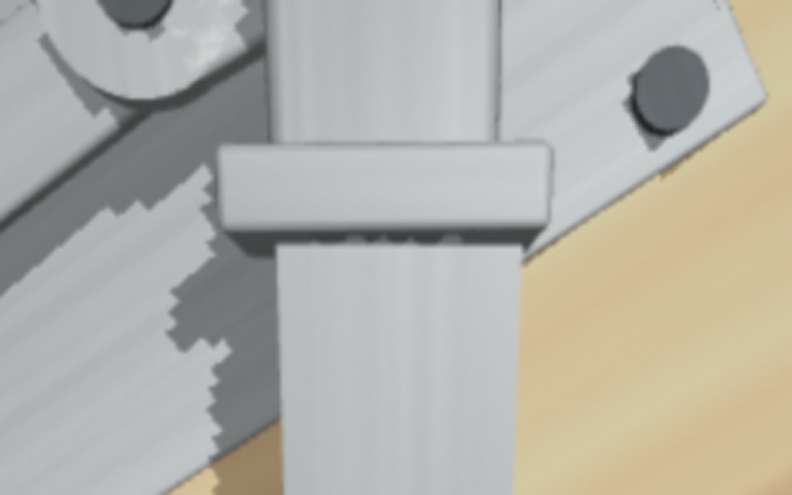

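Wrist crop: the bar sits at the collar (bar centre 398, collar centre 385, about 1.3 mm of play) and the collar edges are level, so the lever is at about −0.63 rad with no force. I'll feel gently for the stop.

```bash
python3 -m pendant '[0.0032,0.0046,0,0,0,-0.00159,1]'|grep xx; python3 s.py;python3 -m pendant '[0.0033,0.0046,0,0,0,-0.00159,1]'|grep xx; python3 s.py; python3 -m pendant '[0.0033,0.0046,0,0,0,-0.00159,1]'|grep xx; python3 s.py; cat > lev.py <<'E'
from h import *
s=env.state(); m=R.from_quat(s["orientation"]).as_matrix(); yaw=np.arctan2(m[1,0],m[0,0])
c=cam("wrist"); g=cv2.GaussianBlur(cv2.cvtColor(c["img"],cv2.COLOR_BGR2GRAY),(0,0),.8)
# collar front (dark gap) per column: row of strongest drop between rows 60..80
P=[]
for u in list(range(270,282))+list(range(362,364))+list(range(284,360,4)):
    col=g[60:80,u].astype(float); d=np.diff(col); P.append((u,60+.5+np.argmin(d)))
P=np.array(P,float); W=np.array([onp(c,*p,.073)[:2] for p in P]).astype(np.float32)
l=cv2.fitLine(W,cv2.DIST_HUBER,0,.001,.001).ravel(); a=np.arctan2(l[1],l[0]); a=(a-np.pi/2+np.pi/2)%np.pi-np.pi/2
print("yaw %.3f collar-normal lever angle %.3f"%(yaw,a+np.pi/2 if a<0 else a-np.pi/2))
E
python3 lev.py
```

```text
t 20.90 pos [ 0.5619 -0.0233  0.0537] yaw -0.6413 z [-0.  0. -1.] F [ 0.6 -0.2 -3.8] M [ 0.03 -0.01  0.05] w 0.0236 gf 59.7 q1 -0.17 q6 2.05
   r 0.1425 ang -0.6346 Fopen -0.2 Fout -0.6
t 21.02 pos [ 0.5628 -0.0222  0.0538] yaw -0.6515 z [-0.  0. -1.] F [-0.2  0.  -3.2] M [ 0.03 -0.03  0.04] w 0.0239 gf 59.7 q1 -0.16 q6 2.06
   r 0.1424 ang -0.6452 Fopen 0.1 Fout 0.2
t 21.15 pos [ 0.5635 -0.0213  0.0538] yaw -0.6613 z [-0.    -0.001 -1.   ] F [-1.4 -2.1 -3.3] M [-0.35  0.11 -0.12] w 0.0237 gf 59.8 q1 -0.16 q6 2.07
   r 0.1424 ang -0.6532 Fopen 2.5 Fout -0.2
yaw -0.661 collar-normal lever angle 0.956
```

```bash
python3 -m pendant '[0.0016,0.0023,0,0,0,-0.0008,1]'|grep xx; python3 s.py;python3 -m pendant '[0.0016,0.0023,0,0,0,-0.0008,1]'|grep xx; python3 s.py; python3 -c "
from h import *
c=cam('wrist'); w=cv2.resize(c['img'][0:150,200:440],None,fx=3.3,fy=3.3,interpolation=cv2.INTER_CUBIC)
cv2.imwrite('pics/w8.png',w)
t=cam('top'); cv2.imwrite('pics/t3.png',cv2.resize(t['img'][125:220,225:385],None,fx=5,fy=5,interpolation=cv2.INTER_CUBIC))"
```

```text
t 21.32 pos [ 0.5638 -0.021   0.0537] yaw -0.6659 z [-0.001 -0.001 -1.   ] F [-0.9 -3.4 -3.6] M [-0.58  0.17 -0.06] w 0.0237 gf 59.8 q1 -0.16 q6 2.08
   r 0.1424 ang -0.6556 Fopen 3.2 Fout -1.3
t 21.45 pos [ 0.564  -0.0207  0.0537] yaw -0.6711 z [-0.001 -0.001 -1.   ] F [-1.4 -5.3 -2.6] M [-0.88  0.25 -0.25] w 0.0236 gf 59.9 q1 -0.16 q6 2.08
   r 0.1423 ang -0.6584 Fopen 5.1 Fout -2.1
```

The force rises stiffly while the angle stays still: that is the stop. I'll ease back to the middle of the play and draw off along the lever axis, watching the force.

```bash
python3 -m pendant '[-0.0055,-0.0079,0,0,0,0.00305,1,-0.0055,-0.0079,0,0,0,0.00305,1,0,0,0,0,0,0,1]'|grep xx; python3 s.py; python3 -m pendant '[-0.0081,0.0059,0,0,0,0,1,-0.0081,0.0059,0,0,0,0,1,-0.0081,0.0059,0,0,0,0,1]'|grep xx; python3 s.py
```

```text
t 21.93 pos [ 0.5618 -0.0234  0.0539] yaw -0.6321 z [ 0.001  0.001 -1.   ] F [ 0.1  0.4 -2.9] M [ 0.04 -0.03  0.01] w 0.0235 gf 59.8 q1 -0.17 q6 2.04
   r 0.1425 ang -0.6339 Fopen -0.4 Fout 0.2
t 22.30 pos [ 0.5554 -0.0191  0.0538] yaw -0.6322 z [-0.  0. -1.] F [-0.1 -0.9 -3.8] M [ 0.02 -0.01 -0.01] w 0.0235 gf 59.8 q1 -0.16 q6 2.04
   r 0.1502 ang -0.6319 Fopen 0.8 Fout -0.4
```

```bash
python3 -m pendant '[-0.0162,0.0118,0,0,0,0,1,-0.0162,0.0118,0,0,0,0,1,-0.0162,0.0118,0,0,0,0,1,-0.0162,0.0118,0,0,0,0,1]'|grep xx; python3 s.py; python3 -m pendant '[-0.0162,0.0118,0,0,0,0,1,-0.0162,0.0118,0,0,0,0,1,-0.0162,0.0118,0,0,0,0,1,-0.0162,0.0118,0,0,0,0,1]'|grep xx; python3 s.py;  python3 -m pendant '[-0.0323,0.0236,0,0,0,0,1,-0.0323,0.0236,0,0,0,0,1,-0.0323,0.0236,0,0,0,0,1,0,0,0,0,0,0,1]'|grep xx; python3 s.py; python3 - <<'E'
from h import *
t=cam('top')
# where to lay: grey tape centre, gouge etc. by earlier pixels; lever tip expectation
P=np.array([.6766,-.1078]);a=-.633
print("tip",P-.095*np.array([np.cos(a),np.sin(a)]))
im=t['img'];hsv=cv2.cvtColor(im,cv2.COLOR_BGR2HSV)
d=((hsv[...,1]<70)&(hsv[...,2]>40)).astype(np.uint8)
for z,b in ((.062,(330,165,400,215)),):
    sub=d[b[1]:b[3],b[0]:b[2]]; print(sub.sum())
for p in ((.595,-.146,.062),(.600,-.0516,.062)):
    u,v=map(int,np.round(proj(t,p))); print(p,(u,v),hsv[v-1:v+2,u-1:u+2].mean((0,1)).round())
E
```

```text
t 22.80 pos [ 0.5391 -0.0074  0.0538] yaw -0.6323 z [-0.  0. -1.] F [-1.  -0.  -3.1] M [-0.   -0.02  0.01] w 0.0234 gf 59.8 q1 -0.14 q6 2.06
   r 0.1703 ang -0.6308 Fopen 0.6 Fout 0.8
t 23.30 pos [0.523  0.0044 0.0538] yaw -0.6323 z [ 0. -0. -1.] F [-0.1 -0.2 -3.5] M [ 0.02 -0.   -0.  ] w 0.0238 gf 59.8 q1 -0.13 q6 2.08
   r 0.1902 ang -0.6308 Fopen 0.3 Fout -0.0
t 23.80 pos [0.4978 0.0225 0.0535] yaw -0.6314 z [-0.001  0.    -1.   ] F [ 0.3 -1.  -3.7] M [-0.05 -0.01  0.01] w 0.0235 gf 59.8 q1 -0.10 q6 2.11
   r 0.2212 ang -0.6298 Fopen 0.6 Fout -0.8
tip [ 0.60000564 -0.05160121]
1147
(0.595, -0.146, 0.062) (372, 202) [ 21. 108. 149.]
(0.6, -0.0516, 0.062) (334, 201) [37. 76. 85.]
```

```bash
python3 -m pendant '[0,0,0.13,0,0,0,1,0,0,0.13,0,0,0,1,-0.038,0.15,0,0,0,0.02,1,-0.038,0.15,0,0,0,0.02,1,-0.038,0.15,0,0,0,0.02,1]'|grep xx; python3 -m pendant '[-0.038,0.15,0,0,0,0.02,1,-0.038,0.15,0,0,0,0.02,1,0,0,-0.2,0,0,0,1,0,0,-0.16,0,0,0,1,0,0,-0.06,0,0,0,1]' |grep xx; python3 s.py
```

```text
t 25.10 pos [0.4494 0.2088 0.0113] yaw -0.0038 z [-0.005 -0.002 -1.   ] F [-1.2  0.2 -2.4] M [-0.01  0.06  0.02] w 0.0235 gf 59.9 q1 0.29 q6 1.87
   r 0.3897 ang -0.9483 Fopen 0.9 Fout 0.9
```

```bash
python3 -m pendant '[0,0,-0.008,0,0,0,1,0,0,-0.01,0,0,0,1,0,0,0,0,0,0,1]' ; python3 s.py
```

```text
time_s: 25.48
position: [0.4531, 0.2097, 0.0108]
orientation: [1.0, -0.002, 0.002, -0.0]
force: [1.2, 0.5, -4.2]
gripper_width: 0.0235
gripper_force: 59.9
t 25.48 pos [0.4531 0.2097 0.0108] yaw -0.0042 z [ 0.003  0.001 -1.   ] F [ 1.2  0.5 -4.2] M [-0.01  0.   -0.01] w 0.0235 gf 59.9 q1 0.29 q6 1.87
   r 0.3883 ang -0.9575 Fopen -1.3 Fout -0.3
```

```bash
python3 -m pendant '[0,0,-0.01,0,0,0,1,0,0,-0.008,0,0,0,1,0,0,0,0,0,0,1]'|grep xx ; python3 s.py;  python3 -m pendant '[0,0,-0.004,0,0,0,1,0,0,0,0,0,0,1]'|grep xx ; python3 s.py
```

```text
t 25.85 pos [0.452  0.2096 0.0055] yaw -0.0040 z [ 0.001  0.    -1.   ] F [-1.9 -0.1  1.3] M [-0.21  0.13 -0.01] w 0.0235 gf 60.6 q1 0.29 q6 1.87
   r 0.3888 ang -0.9549 Fopen 1.6 Fout 1.0
t 26.10 pos [0.452  0.2096 0.0055] yaw -0.0037 z [-0. -0. -1.] F [-4.4 -1.4 10.6] M [-0.4   0.67 -0.04] w 0.0231 gf 61.8 q1 0.29 q6 1.87
   r 0.3888 ang -0.9549 Fopen 4.4 Fout 1.4
```

On the table. Release, rise straight up and check.

```bash
python3 -m pendant '[0,0,0.006,0,0,0,1,0,0,0,0,0,0,-1,0,0,0,0,0,0,-1,0,0,0,0,0,0,-1,0,0,0.1,0,0,0,-1]'|grep xx ; python3 -m pendant '[0,0,0.2,0,0,0,-1,0,0,0.2,0,0,0,-1,-0.1,0,0.2,0,0,0,-1,0,0,0,0,0,0,-1,0,0,0,0,0,0,-1]'|grep xx; python3 - <<'E'
from h import *
st(); c=cam('wrist'); t=cam('top')
for c,n,z in ((c,'wrist',.025),(t,'top',.025)):
    hsv=cv2.cvtColor(c['img'],cv2.COLOR_BGR2HSV); m=((hsv[...,1]<60)&(hsv[...,2]>100)).astype(np.uint8)
    for k in cv2.findContours(m,0,2)[0]:
        if cv2.contourArea(k)>350:
            r=cv2.minAreaRect(k); b=np.array([onp(c,*p,z)[:2] for p in cv2.boxPoints(r)]); e=sorted([np.linalg.norm(b[0]-b[1]),np.linalg.norm(b[1]-b[2])])
            if .02<e[0]<.11 and .08<e[1]<.25: print(n,b.mean(0).round(3),np.round(e,3))
# block/fence in top: brown block and fence rectangles
hsv=cv2.cvtColor(t['img'],cv2.COLOR_BGR2HSV)
for p in ((.600,-.0516,.069),(.625,-.07,.069),(.595,-.146,.062)):
    u,v=map(int,np.round(proj(t,p))); print(p,(u,v),hsv[v-1:v+2,u-1:u+2].mean((0,1)).round())
E
```

```text
t 27.35 pos [0.4263 0.2093 0.18  ] yaw -0.0039 z [ 0. -0. -1.] F [-0.2 -0.4  0.1] M [ 0.01  0.02 -0.06] w 0.0852 gf 0.0 q1 0.31 q6 1.88
wrist [0.227 0.298] [0.033 0.127]
wrist [0.408 0.073] [0.086 0.087]
wrist [0.452 0.209] [0.025 0.199]
top [0.406 0.069] [0.088 0.088]
top [ 0.682 -0.049] [0.085 0.193]
top [ 0.977 -0.666] [0.073 0.099]
(0.6, -0.0516, 0.069) (334, 200) [61. 43. 69.]
(0.625, -0.07, 0.069) (341, 190) [103.  38.  66.]
(0.595, -0.146, 0.062) (372, 202) [ 21. 110. 145.]
```

```bash
python3 -c "
from cell import env
print(env.job_done())"
```

```text
the job is handed in; nothing more can be done
None
```

I handed the job in at about 27 s: the lever swung past its dead point and held on its stop at every check after the bar came off. The bar lies flat on the bare table at about (0.45, 0.21), clear of the jig; I couldn't measure the clamp's 70 N grip or the block's squareness directly.

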